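# Roll a specimen tube onto the viewer's line and switch on the lamp

## Task

With a fingertip, gently stroke the top of the lying specimen tube sideways so that it rolls across the viewer and comes to rest centred on the dark line, lying along it; then press the viewer's lamp button fully down and let it go. Roll the tube rather than sliding it, do not pick it up, and leave the upright vial, the jar and the dish where they are.

Things in the scene. Friction and masses are not known exactly. Their poses are not given: they have to be found in the camera images.
- viewer: Flat beige specimen viewer, fixed to the bench: 240 mm (x) by 270 mm (y), 22 mm high, with a white panel flush in its top. Origin: centre of its underside, on the bench; z up. A flat dark line 14 mm wide runs along its y axis: centred on x = 0, from y = -117 to y = +73 mm. The tube is to lie wholly on that length, its axis over the line's width.
- tube: Capped amber glass tube, a cylinder 28 mm across, 95 mm long, about 45 g, lying on the viewer 45 to 70 mm to the +x or -x side of the line, within 4 degrees of parallel. Origin: its centre, 36 mm above the bench; y: along it to the cap; z: up at the start, turns as it rolls. Its top stroked by a fingertip, it rolls half as far and stays; nudged from behind it runs on 5 to 15 mm, if high up it jams.
- lamp_top (a point): Centre of the top face of the lamp button: a grey round button 28 mm across in a black collar 44 mm across, on the viewer 40 mm to the -x and 107 mm to the +y side of its origin. Its top is 26 mm above the viewer's top, 48 mm above the bench. Pressed straight down.
- lamp (a joint): Travel of the lamp button: 0 up, 0.006 (6 mm) fully down. Its spring takes about 4 N to hold fully down and brings it back when it is let go.
- vial: Bystander: upright small capped vial, 31 mm in diameter, 63 mm high, standing on the viewer on the other side of the line from the tube, 45 to 70 mm from the line. Origin: centre of its underside.
- jar: Bystander: glass jar with white lid, 60 mm in diameter, 80 mm high, on the bench beyond the viewer's -y edge. Origin: centre of its underside.
- dish: Bystander: flat covered dish, 92 mm in diameter, 19 mm high, on the bench beyond the viewer's far (+x) edge. Origin: centre of its underside.
Things that resemble listed ones, but are neither listed nor needed, are in the scene too. What is shaped like the tube but blue is not meant.

How it is judged:
By the outcome, as a careful person would: the job done as asked, in the order asked, and still so for the second after the job is handed in, with the robot touching nothing.
It also fails if it takes over 51 s, if anything falls off the work surface, if the arm or the gripper's body presses on something with over 40 N, if the wrist force passes 120 N, or if a joint passes its speed limit or range.

## Robot

A 7-joint arm with a two-finger parallel gripper is mounted at the origin on the work surface. World frame = base frame: x ahead of the robot, y to its left, z up, the work surface at z = 0. Lengths are in mm, angles in rad, forces in N, time in s.
With the tool pointing down it reaches from about 400 to 875 mm from the base axis. Payload 6.5 kg.
Tool frame: the origin (TCP) lies on the centre line of the jaws, within the pads' length; the fingertips stand 22 mm ahead of it and the grasp point (between the pads) lies 3 mm ahead of it; z points along the fingers, y is the direction in which the jaws open and shut (so a half turn about z gives the same grasp; the last joint's range is limited). The gripper opens to 85 mm and grips with 20 to 120 N. Pads are 22 mm wide; open, the fingers measure 114 mm over their backs; the gripper's body (76 mm by 85 mm) begins 54 mm behind the grasp point. The pads swing forward as they close: fully open they stand 13 mm farther back than shut.
Start: joints at [1.187, 0.536, -0.004, 1.538, 0.003, 1.067, -0.071], TCP at [203.106, -617.445, 225.79] pointing down, gripper open.
Joint ranges: [-2.7, 2.7], [-0.37, 2.16], [-1.27, 1.26], [0.24, 2.4], [-1.31, 4.45], [0.19, 1.91], [-2.76, 2.76]. Speed limits (rad/s): [2.39, 2.39, 3.14, 3.14, 3.14, 3.14, 3.14].

## Interface

Orientations are given as a rotation vector (axis times angle).
In Python, from rig import bot gives the robot as it stands.
- The arm moves only by the tool drive_tool, never from a script. Its argument "moves" is a list of rows, each a list of 3 entries, a list of its own where there are three numbers: the turn, a rotation vector about the world's x, y, z in degrees, then the shift along the world's x, y, z in m, then the closure, from -1 (fully open) to 1 (shut). In form: [[[rx, ry, rz], [tx, ty, tz], claw], ...]. A call has 1 to 8 rows; each row is the pose to reach, as a shift and turn from the pose commanded when the call began; what a row does not reach only later rows make up. A row lasts 1/12 s, in which the tool goes at most 41.7 mm and 7.16 degrees, less where a joint would pass 70% of its speed; a pose out of reach is approached as far as the arm can. A call with a gripper value outside its range is refused whole. The fingers move at their own pace and stop on an object; "grip_force" is the grip in N (left out, the last holds). Time passes only in rows, so rows that repeat a pose let the fingers close. It gives the time, the measured TCP pose, the force and the opening at its end, in the units of the state.
- bot.state(): the state, without advancing time (a new reading comes with each control period).
- bot.snapshot(name): name is "side" or "top"; returns a dict with "pixels" (420x560x3 uint8, red, green, blue), "K" (3x3 intrinsics, pixels), "extrinsics" (4x4, takes a point from camera to world coordinates). Camera axes: x right, y down, z forward; pixel columns grow to the right and rows downward; lengths in mm; the calibration is good to about 2 mm. A picture is of the moment at which its call begins. There is no depth.
- bot.job_done(): hands the job in, once; it reports no verdict.
Trained networks look in the newest picture that a camera, given by its name, has taken for a name from the list of things; names that differ only in an ending like _2 or _b are one class to them, and where a whole thing is asked for, a point or a joint stands for the part that bears it (a point fixed in the world has none). Each returns a list of dicts, best first, with "score" (0 to 1); they miss things now and then, are a little off and sometimes report something else, mostly with a low value. They report only what shows in the picture. A call takes as long as a camera call. They do not tell look-alikes from the thing itself.
- bot.masks_of(query, camera): "mask" (420x560 bool, what is visible of it) and "box" ([left, top, width, height] in pixels, round what is visible of it).
- bot.mark_of(query, camera): "at" ([column, row] in pixels: a listed point, or the origin of a listed thing).
The state is a dict: "t": time; "joint_positions": joint angles; "joint_velocities": joint speeds; "effort": joint torques, N m; "tool_pos": TCP position; "orientation": TCP orientation; "force": force on the tool from outside, world axes, zero at the start; "wrist_torque": the same for the moment, N m; "opening": finger opening in mm.
Only numpy, scipy, OpenCV 4.12 (cv2) and the standard library are available. Lean on these libraries where they do the work, as an engineer would, in place of code of your own. Each camera call takes 0.05 s, during which the arm holds its last target. There are 200 camera calls.

## Working session

There is one attempt and no reset: what is moved stays moved. The work goes in short steps, Python scripts to look and compute and a tool call to move; the robot and the scene stay as the last step left them, time stands still between calls to the robot, and variables do not carry over. Pictures are saved under pics/ and viewed, about 8 in all and at most 12, crops included, and the job is handed in when it is done.

Besides the shell and the picture viewer there is one more tool, called after "Request:" as name(argument=value, ...), one argument or row to a line, values as JSON. drive_tool: Moves the arm, as the interface text tells. Its arguments: {"type":"object","properties":{"moves":{"type":"array","items":{"type":"array"}},"grip_force":{"type":"number"}},"required":["moves"]}

```bash
mkdir -p pics
cat > h.py <<'E'
from rig import bot
import numpy as np, cv2
def snap(n,f=None):
    s=bot.snapshot(n)
    if f: cv2.imwrite('pics/'+f,s['pixels'][:,:,::-1])
    return s
def ray(s,uv,z):
    E=np.array(s['extrinsics']);d=E[:3,:3]@np.linalg.inv(s['K'])@np.array([uv[0],uv[1],1.]);o=E[:3,3]
    return (o+d*(z-o[2])/d[2]).round(1)
def proj(s,p):
    E=np.linalg.inv(s['extrinsics']);q=np.array(s['K'])@(E[:3,:3]@np.array(p,float)+E[:3,3]);return (q[:2]/q[2]).round(1)
E
python3 - <<'E'
from h import *
S={n:snap(n,n+'0.png') for n in('top','side')}
for n in S:
    print(n,np.array(S[n]['extrinsics'])[:3,3].round())
    for q,z in(('viewer',0),('tube',36),('lamp_top',48),('vial',22),('jar',0),('dish',0)):
        for m in bot.mark_of(q,n)[:3]: print(q,np.round(m['at']),round(m['score'],2),ray(S[n],m['at'],z))
im=np.hstack([S['top']['pixels'],S['side']['pixels']])
print(bot.state()['orientation'],bot.state()['t'])
E
```

```text
top [470.  29. 963.]
tube [275. 222.] 0.83 [649.7  12.4  36. ]
tube [219. 142.] 0.82 [830.3 130.8  36. ]
tube [411. 257.] 0.8 [ 569.2 -267.9   36. ]
lamp_top [203. 254.] 0.41 [582.6 161.7  48. ]
vial [256. 277.] 0.49 [536.6  53.7  22. ]
jar [341. 278.] 0.93 [ 532.6 -126.9    0. ]
dish [306. 173.] 0.85 [767.2 -61.2   0. ]
side [510. 670. 864.]
viewer [294. 240.] 0.75 [593.1  63.3   0. ]
tube [325. 137.] 0.9 [ 571.4 -243.9   36. ]
tube [231. 141.] 0.82 [ 800.4 -175.7   36. ]
tube [262. 334.] 0.78 [605.6 309.8  36. ]
lamp_top [289. 271.] 0.47 [582.3 172.9  48. ]
lamp_top [273. 211.] 0.22 [646.5  32.   48. ]
vial [321. 236.] 0.61 [535.5  55.   22. ]
vial [228. 189.] 0.38 [768.1 -29.6  22. ]
jar [331. 187.] 0.88 [ 533.8 -109.1    0. ]
dish [227. 186.] 0.89 [781.  -56.4  -0. ]
dish [295. 237.] 0.18 [590.5  54.6  -0. ]
[-3.10197016e+00 -4.97236917e-01 -1.62066224e-05] 0.7
```

View pics/top0.png

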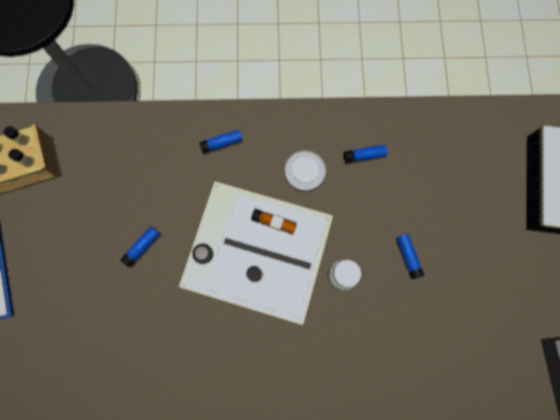

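View pics/side0.png

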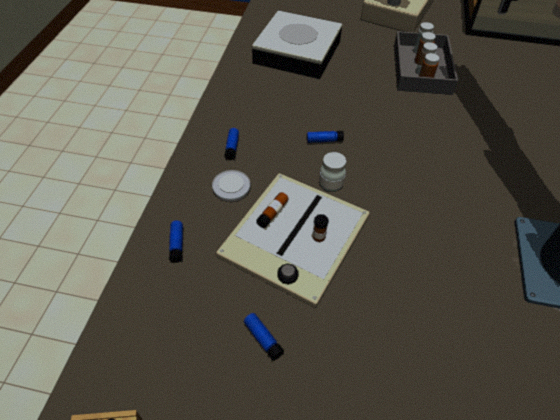

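The top view shows the amber tube at (275,222) and blue look-alikes at (221,142), (366,154), (410,256) and (141,246). Only the one at (275,222) is amber and lies on the viewer. The line runs from (225,242) to (310,265), with the lamp at (203,254) and the vial at (254,273). Next I'll confirm with a crop and measure precisely.

```bash
cat >> h.py <<'E'
def axis(mask):
    ys,xs=np.nonzero(mask);(c,(w,h),a)=r=cv2.minAreaRect(np.c_[xs,ys].astype(np.float32))
    b=cv2.boxPoints(r);
    if np.linalg.norm(b[0]-b[1])>np.linalg.norm(b[1]-b[2]): b=np.roll(b,-1,0)
    return (b[0]+b[1])/2,(b[2]+b[3])/2   # ends of long axis
def comps(m,lo=60):
    n,l,st,c=cv2.connectedComponentsWithStats(m.astype(np.uint8))
    return [(l==i) for i in range(1,n) if st[i,4]>lo]
def line(s):
    g=s['pixels'].max(2)<90
    out=[]
    for m in comps(g,150):
        ys,xs=np.nonzero(m)
        e=axis(m);P=[ray(s,p,22) for p in e]
        c=(P[0]+P[1])/2;L=np.linalg.norm(P[0]-P[1])
        if 150<L<230 and np.hypot(c[0]-580,c[1]-40)<80: out.append((P,L))
    return out
E
python3 - <<'E'
from h import *
S={n:snap(n) for n in('top','side')}
for n in S:
    s=S[n]
    for P,L in line(s): print(n,'line',P,L,np.degrees(np.arctan2(*(P[0]-P[1])[:2])))
    for q,z in (('tube',36),('viewer',22),('lamp_top',48),('vial',22)):
        for m in bot.masks_of(q,n)[:5]:
            e=axis(m['mask']);P=[ray(s,p,z) for p in e];c=(P[0]+P[1])/2
            if np.hypot(c[0]-590,c[1]-50)<170: print(n,q,round(m['score'],2),m['box'],P,c,np.linalg.norm(P[0]-P[1]))
t=S['top']['pixels'][170:340,160:380,::-1];t=cv2.resize(t,None,fx=3.6,fy=3.5,interpolation=3)
cv2.imwrite('pics/crop.png',t)
E
```

```text
top line [array([614. , 118.7,  22. ]), array([557. , -56.9,  22. ])] 184.619500595143 17.98350118406106
top tube 0.62 [252.5, 210.9, 42.4, 20.9] [array([667.5,  62.1,  36. ]), array([634.6, -28.9,  36. ])] [651.05  16.6   36.  ] 96.76471464330372
top viewer 0.66 [180.9, 181.2, 154.5, 141.4] [array([631.6, 181.2,  22. ]), array([544.4, -79.5,  22. ])] [588.    50.85  22.  ] 274.8969443264148
top vial 0.65 [247.4, 266.4, 16.0, 10.6] [array([552.7,  71. ,  22. ]), array([530.6,  49.4,  22. ])] [541.65  60.2   22.  ] 30.902588888311623
side line [array([556.3, -57.6,  22. ]), array([614.4, 122.1,  22. ])] 188.8589420705305 -162.08311677912477
side tube 0.63 [257.6, 193.9, 30.7, 35.6] [array([636. , -33.3,  36. ]), array([668.5,  68.8,  36. ])] [652.25  17.75  36.  ] 107.14784178881065
side viewer 0.62 [214.6, 175.6, 155.8, 131.6] [array([725.1,  13.8,  22. ]), array([478.7, 110.2,  22. ])] [601.9  62.   22. ] 264.5863186183292
side lamp_top 0.45 [284.1, 265.1, 10.8, 13.2] [array([588.5, 160.5,  48. ]), array([583. , 187.6,  48. ])] [585.75 174.05  48.  ] 27.652486325826107
side vial 0.83 [315.5, 211.2, 13.6, 27.0] [array([542.8,  -5. ,  22. ]), array([537.7,  70.9,  22. ])] [540.25  32.95  22.  ] 76.07115090492584
```

View pics/crop.png

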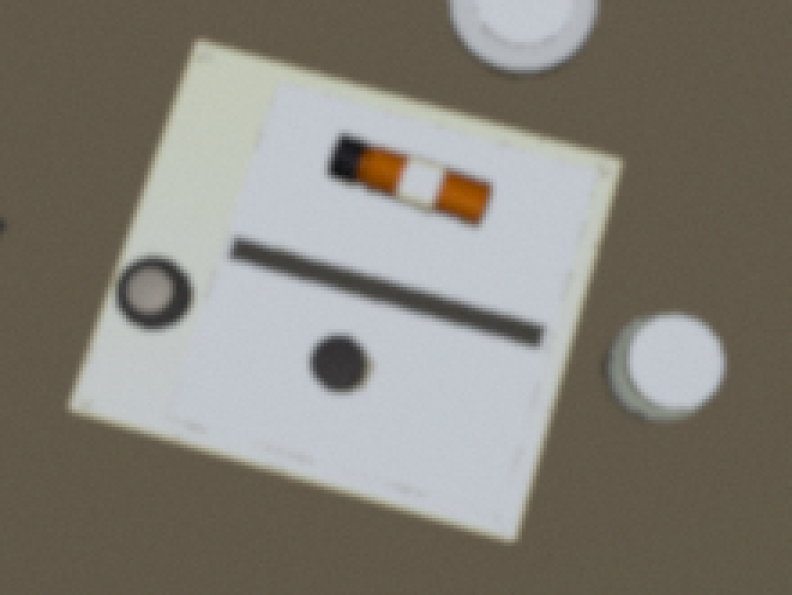

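The crop confirms the target: an amber tube with a white label and black cap at crop (410,180), on the viewer. Fits from both cameras agree: line centre is about (585.6, 32) and the viewer is yawed about -18°. The tube is at about (651.5, 17), 67 mm to the +x side and near parallel, so it needs to roll along (-0.951, 0.309).

I'll shut the jaws and approach with tool x along the stroke.

Request:
drive_tool(
  moves=[
    [[0, 0, -36], [0.456, 0.632, 0], 1],
    [[0, 0, -36], [0.456, 0.632, 0], 1],
    [[0, 0, -36], [0.456, 0.632, 0], 1],
    [[0, 0, -36], [0.456, 0.632, 0], 1],
    [[0, 0, -36], [0.456, 0.632, 0], 1],
    [[0, 0, -36], [0.456, 0.632, 0], 1],
    [[0, 0, -36], [0.456, 0.632, 0], 1],
    [[0, 0, -36], [0.456, 0.632, 0], 1],
  ],
  grip_force=20,
)

```text
t: 1.87
tool_pos: [397.3, -348.0, 226.1]
orientation: [3.103, -0.486, 0.001]
force: [0.2, -0.1, 0.4]
opening: 0.4
```

Request:
drive_tool(
  moves=[
    [[0, 0, 0], [0.262, 0.363, 0], 1],
    [[0, 0, 0], [0.262, 0.363, 0], 1],
    [[0, 0, 0], [0.262, 0.363, 0], 1],
    [[0, 0, 0], [0.262, 0.363, 0], 1],
    [[0, 0, 0], [0.262, 0.363, 0], 1],
    [[0, 0, 0], [0.262, 0.363, 0], 1],
    [[0, 0, 0], [0.262, 0.363, 0], 1],
    [[0, 0, 0], [0.262, 0.363, 0], 1],
  ],
)

```text
t: 2.53
tool_pos: [592.4, -77.6, 226.0]
orientation: [3.104, -0.486, 0.001]
force: [0.4, -0.3, 0.3]
opening: 0.4
```

Request:
drive_tool(
  moves=[
    [[0, 0, 0], [0, 0, 0], 1],
    [[0, 0, 0], [0, 0, 0], 1],
  ],
)

```text
t: 2.7
tool_pos: [592.6, -76.0, 225.6]
orientation: [-3.104, 0.477, -0.0]
force: [-1.0, -1.8, 0.3]
opening: -0.0
```

Request:
drive_tool(
  moves=[
    [[0, 0, 0], [0.066, 0.0905, 0], 1],
    [[0, 0, 0], [0.066, 0.0905, 0], 1],
    [[0, 0, 0], [0.066, 0.0905, 0], 1],
    [[0, 0, 0], [0.066, 0.0905, -0.1], 1],
    [[0, 0, 0], [0.066, 0.0905, -0.1], 1],
    [[0, 0, 0], [0.066, 0.0905, -0.13], 1],
    [[0, 0, 0], [0.066, 0.0905, -0.13], 1],
    [[0, 0, 0], [0.066, 0.0905, -0.13], 1],
  ],
)

```text
t: 3.37
tool_pos: [654.9, 9.3, 93.5]
orientation: [3.101, -0.488, -0.009]
force: [1.5, -0.3, 0.3]
opening: -0.0
```

Run:
```python
from h import *
st=bot.state();print(st['tool_pos'],st['orientation'],st['force'])
S={n:snap(n) for n in('top','side')}
for n in S:
    s=S[n];p=np.array(st['tool_pos'])-[0,0,22];print(n,proj(s,p))
a=cv2.resize(S['top']['pixels'][170:310,200:340],(400,400),interpolation=3);b=cv2.resize(S['side']['pixels'][150:290,230:370],(400,400),interpolation=3)
cv2.imwrite('pics/a1.png',np.hstack([a,b])[:,:,::-1])
```

```text
[654.92187368   9.26818007  93.46112705] [ 3.10124765 -0.48785017 -0.00929218] [ 1.50446268 -0.27767652  0.322659  ]
top [276.8 215.7]
side [271.7 195.9]
```

View pics/a1.png

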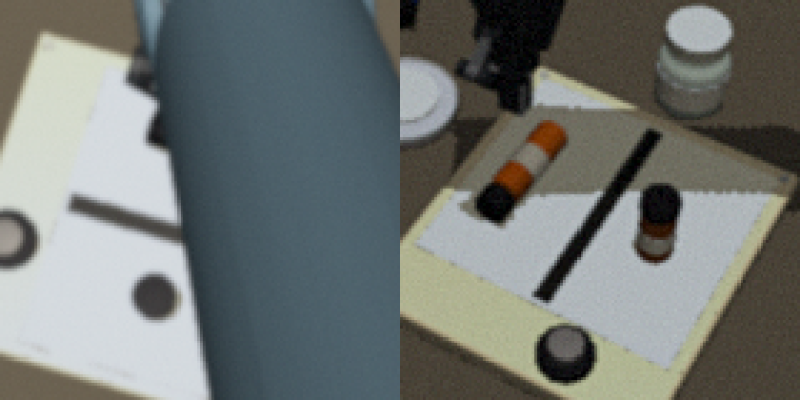

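The side view is clear: the fingertip is above the tube's +x side at crop (515,105). The top view is blocked by the arm. Next, a guarded descent.

Request:
drive_tool(
  moves=[
    [[0, 0, 0], [0, 0, -0.01], 1],
    [[0, 0, 0], [0, 0, -0.015], 1],
    [[0, 0, 0], [0, 0, -0.018], 1],
    [[0, 0, 0], [0, 0, -0.02], 1],
    [[0, 0, 0], [0, 0, -0.02], 1],
    [[0, 0, 0], [0, 0, -0.02], 1],
  ],
)

```text
t: 3.97
tool_pos: [657.6, 11.1, 76.0]
orientation: [-3.104, 0.486, -0.0]
force: [0.5, 0.7, -0.1]
opening: 0.1
```

```bash
cat >> h.py <<'E'
def tube(s,f=None):
    p=cv2.cvtColor(s['pixels'],cv2.COLOR_RGB2HSV);m=((p[:,:,0]<20)&(p[:,:,1]>140)&(p[:,:,2]>50))
    roi=np.zeros_like(m);roi[170:250,235:345]=1
    r=[]
    for q in bot.masks_of('tube','side')[:5]:
        e=axis(q['mask']);P=[ray(s,x,36) for x in e];c=(P[0]+P[1])/2
        if np.hypot(c[0]-610,c[1]-30)<75:
            l=local(c); d=P[1]-P[0]
            r.append((round(q['score'],2),'local',l,'ang',round(np.degrees(np.arctan2(d[0],d[1]))%180,1),'L',round(float(np.linalg.norm(d)))))
    return r
def local(p):
    d=np.array(p[:2])-[592.4,53.];return np.round([d@[.951,-.309],d@[.309,.951]],1)
E
python3 - <<'E'
from h import *
st=bot.state();print(st['tool_pos'],local(st['tool_pos']),st['orientation'],st['force'])
s=snap('side');print(tube(s),proj(s,np.array(st['tool_pos'])-[0,0,22]))
cv2.imwrite('pics/a2.png',cv2.resize(s['pixels'][150:290,230:370],(560,560),interpolation=3)[:,:,::-1])
E
```

```text
[657.60345427  11.06754058  75.99342667] [ 75.  -19.7] [-3.10379892e+00  4.85718248e-01 -3.23038128e-04] [ 0.52878719  0.71252195 -0.08314858]
[(0.73, 'local', array([ 67.4, -14.4]), 'ang', np.float64(20.0), 'L', 110)] [270.3 201.4]
```

View pics/a2.png

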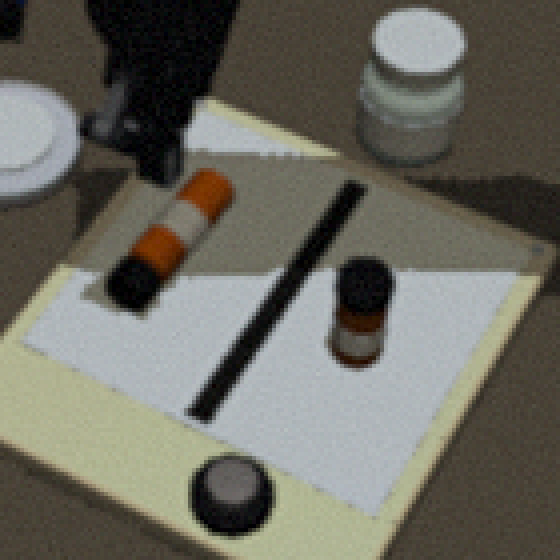

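Request:
drive_tool(
  moves=[
    [[0, 0, 0], [-0.0035, 0.004, 0], 1],
    [[0, 0, 0], [-0.0035, 0.004, 0], 1],
    [[0, 0, 0], [-0.0035, 0.004, -0.002], 1],
    [[0, 0, 0], [-0.0035, 0.004, -0.003], 1],
    [[0, 0, 0], [-0.0035, 0.004, -0.003], 1],
  ],
)

```text
t: 4.48
tool_pos: [653.8, 15.0, 72.5]
orientation: [3.104, -0.486, -0.001]
force: [0.0, -0.2, -0.1]
opening: 0.4
```

Request:
drive_tool(
  moves=[
    [[0, 0, 0], [0, 0, -0.001], 1],
    [[0, 0, 0], [0, 0, -0.0015], 1],
    [[0, 0, 0], [0, 0, -0.0015], 1],
    [[0, 0, 0], [0, 0, -0.0015], 1],
  ],
)

```text
t: 4.82
tool_pos: [654.0, 15.0, 71.2]
orientation: [3.104, -0.486, -0.0]
force: [0.6, 0.5, -1.1]
opening: -0.1
```

Request:
drive_tool(
  moves=[
    [[0, 0, 0], [0, 0, -0.001], 1],
    [[0, 0, 0], [0, 0, -0.001], 1],
    [[0, 0, 0], [0, 0, -0.001], 1],
  ],
)

```text
t: 5.07
tool_pos: [653.9, 15.1, 70.2]
orientation: [3.104, -0.486, -0.0]
force: [0.4, -0.0, 0.7]
opening: -0.2
```

Request:
drive_tool(
  moves=[
    [[0, 0, 0], [0, 0, -0.001], 1],
    [[0, 0, 0], [0, 0, -0.001], 1],
    [[0, 0, 0], [0, 0, -0.001], 1],
  ],
)

```text
t: 5.32
tool_pos: [653.9, 15.1, 69.2]
orientation: [3.104, -0.486, -0.0]
force: [0.0, -0.2, 0.1]
opening: 0.0
```

Request:
drive_tool(
  moves=[
    [[0, 0, 0], [0, 0, -0.001], 1],
    [[0, 0, 0], [0, 0, -0.002], 1],
    [[0, 0, 0], [0, 0, -0.002], 1],
    [[0, 0, 0], [0, 0, -0.002], 1],
  ],
)

```text
t: 5.65
tool_pos: [653.9, 15.1, 67.2]
orientation: [3.104, -0.486, -0.0]
force: [0.8, 0.3, 0.4]
opening: -0.1
```

Run:
```python
from h import *
st=bot.state();print(st['tool_pos'],local(st['tool_pos']),st['force'])
s=snap('side');print(tube(s),proj(s,np.array(st['tool_pos'])-[0,0,22]))
cv2.imwrite('pics/a3.png',cv2.resize(s['pixels'][165:245,230:310],(640,600),interpolation=3)[:,:,::-1])
```

```text
[653.875032    15.06874694  67.16137192] [ 70.2 -17.1] [0.76346038 0.32536156 0.37435396]
[(0.65, 'local', array([ 67.7, -16.9]), 'ang', np.float64(20.0), 'L', 106)] [271.5 205.6]
```

View pics/a3.png

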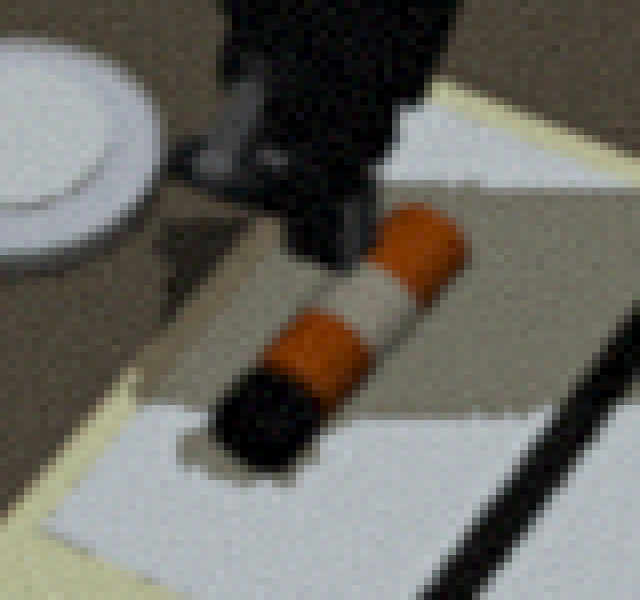

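Request:
drive_tool(
  moves=[
    [[0, 0, 0], [0, 0, -0.001], 1],
    [[0, 0, 0], [0, 0, -0.002], 1],
    [[0, 0, 0], [0, 0, -0.002], 1],
  ],
)

```text
t: 6.0
tool_pos: [653.8, 15.0, 65.0]
orientation: [3.104, -0.486, -0.001]
force: [-0.4, 0.1, -0.8]
opening: 0.2
```

Request:
drive_tool(
  moves=[
    [[0, 0, 0], [0, 0, -0.001], 1],
    [[0, 0, 0], [0, 0, -0.002], 1],
    [[0, 0, 0], [0, 0, -0.002], 1],
  ],
)

```text
t: 6.25
tool_pos: [653.8, 15.1, 63.0]
orientation: [3.104, -0.486, -0.001]
force: [-0.2, -0.3, -0.2]
opening: 0.1
```

Run:
```python
from h import *
st=bot.state();p=np.array(st['tool_pos']);print(p,local(p),st['force'])
s=snap('side');print(tube(s))
for k in (22,15,9,0): print(k,proj(s,p-[0,0,k]))
for z in (41,50,55):print(ray(s,(271.2,201.5),z),local(ray(s,(271.2,201.5),z)))
im=s['pixels'].copy()
c=cv2.resize(im[165:245,230:310],(640,640),interpolation=3)
for k in (22,9):
    u=((proj(s,p-[0,0,k])-[230,165]+.5)*8).astype(int);cv2.circle(c,tuple(int(x) for x in u),4,(0,255,0),1)
cv2.imwrite('pics/a4.png',c[:600,:,::-1])
```

```text
[653.78413854  15.07256436  63.02556135] [ 70.1 -17.1] [-0.22325616 -0.25352658 -0.19157621]
[(0.62, 'local', array([ 66.4, -13.8]), 'ang', np.float64(23.0), 'L', 109)]
22 [271.5 206.8]
15 [271.5 204.8]
9 [271.6 203.1]
0 [271.6 200.5]
[6.579e+02 2.000e-01 4.100e+01] [ 78.6 -30. ]
[656.3   7.5  50. ] [ 74.8 -23.5]
[655.4  11.6  55. ] [ 72.7 -19.9]
```

View pics/a4.png

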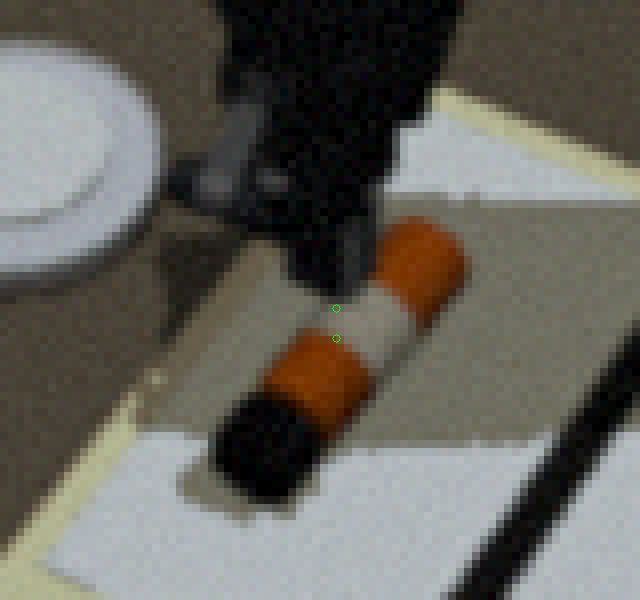

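The visible tip at crop (345,292) sits about 15 mm higher than the 22 mm figure predicts, which is why there has been no contact. It's in line with the tube, so I'll continue down guarded.

Request:
drive_tool(
  moves=[
    [[0, 0, 0], [0, 0, -0.001], 1],
    [[0, 0, 0], [0, 0, -0.002], 1],
    [[0, 0, 0], [0, 0, -0.003], 1],
    [[0, 0, 0], [0, 0, -0.003], 1],
  ],
)

```text
t: 6.68
tool_pos: [653.8, 15.0, 60.0]
orientation: [3.104, -0.486, -0.001]
force: [-0.3, -0.7, -0.0]
opening: 0.1
```

Request:
drive_tool(
  moves=[
    [[0, 0, 0], [0, 0, -0.001], 1],
    [[0, 0, 0], [0, 0, -0.002], 1],
    [[0, 0, 0], [0, 0, -0.002], 1],
  ],
)

```text
t: 6.93
tool_pos: [653.8, 15.0, 58.0]
orientation: [3.104, -0.486, -0.001]
force: [-0.0, -0.6, 0.3]
opening: 0.1
```

Request:
drive_tool(
  moves=[
    [[0, 0, 0], [0, 0, -0.001], 1],
    [[0, 0, 0], [0, 0, -0.001], 1],
    [[0, 0, 0], [0, 0, -0.001], 1],
  ],
)

```text
t: 7.18
tool_pos: [653.9, 15.1, 57.2]
orientation: [3.104, -0.486, -0.0]
force: [-0.3, 0.1, 0.3]
opening: 0.1
```

Request:
drive_tool(
  moves=[
    [[0, 0, 0], [0, 0, -0.001], 1],
    [[0, 0, 0], [0, 0, -0.001], 1],
    [[0, 0, 0], [0, 0, -0.001], 1],
  ],
)

```text
t: 7.43
tool_pos: [653.9, 15.1, 56.3]
orientation: [3.104, -0.486, -0.0]
force: [0.4, 0.3, -1.1]
opening: 0.1
```

Request:
drive_tool(
  moves=[
    [[0, 0, 0], [0, 0, -0.001], 1],
    [[0, 0, 0], [0, 0, -0.001], 1],
    [[0, 0, 0], [0, 0, -0.001], 1],
  ],
)

```text
t: 7.68
tool_pos: [653.9, 15.1, 55.2]
orientation: [3.104, -0.486, -0.0]
force: [-0.4, -0.3, -0.0]
opening: 0.0
```

Run:
```python
from h import *
st=bot.state();p=np.array(st['tool_pos']);print(p,st['force'],st['wrist_torque'])
s=snap('side');print(tube(s))
```

```text
[653.90385806  15.08647955  55.21396059] [-0.4258534  -0.32178903 -0.00627513] [-0.01575041  0.04352871 -0.0115261 ]
[(0.61, 'local', array([ 65.6, -13.4]), 'ang', np.float64(24.0), 'L', 108)]
```

Request:
drive_tool(
  moves=[
    [[0, 0, 0], [0, 0, -0.001], 1],
    [[0, 0, 0], [0, 0, -0.001], 1],
    [[0, 0, 0], [0, 0, -0.001], 1],
  ],
)

```text
t: 8.03
tool_pos: [653.9, 15.1, 54.2]
orientation: [3.104, -0.486, -0.0]
force: [-0.5, 1.2, 1.1]
opening: 0.1
```

Request:
drive_tool(
  moves=[
    [[0, 0, 0], [0, 0, -0.001], 1],
    [[0, 0, 0], [0, 0, -0.001], 1],
    [[0, 0, 0], [0, 0, -0.001], 1],
  ],
)

```text
t: 8.28
tool_pos: [653.9, 15.0, 53.2]
orientation: [3.104, -0.486, -0.0]
force: [-0.4, -0.0, -1.0]
opening: -0.0
```

Request:
drive_tool(
  moves=[
    [[0, 0, 0], [0, 0, -0.001], 1],
    [[0, 0, 0], [0, 0, -0.001], 1],
    [[0, 0, 0], [0, 0, -0.001], 1],
  ],
)

```text
t: 8.53
tool_pos: [653.9, 15.1, 52.2]
orientation: [3.104, -0.486, -0.0]
force: [-0.2, 0.7, 0.0]
opening: -0.0
```

Run:
```python
from h import *
st=bot.state();p=np.array(st['tool_pos']);print(p,st['force'],st['wrist_torque'])
s=snap('side');print(tube(s))
im=s['pixels'].copy()
c=cv2.resize(im[165:245,230:310],(640,640),interpolation=3)
for k in (22,0):
    u=((proj(s,p-[0,0,k])-[230,165]+.5)*8).astype(int);cv2.circle(c,tuple(int(x) for x in u),4,(0,255,0),1)
cv2.imwrite('pics/a5.png',c[:600,:,::-1])
```

```text
[653.92404314  15.05769869  52.21193589] [-0.2108409   0.65786173  0.02673447] [0.06258553 0.00465763 0.03147752]
[(0.81, 'local', array([ 66.5, -14.1]), 'ang', np.float64(21.7), 'L', 110)]
```

View pics/a5.png

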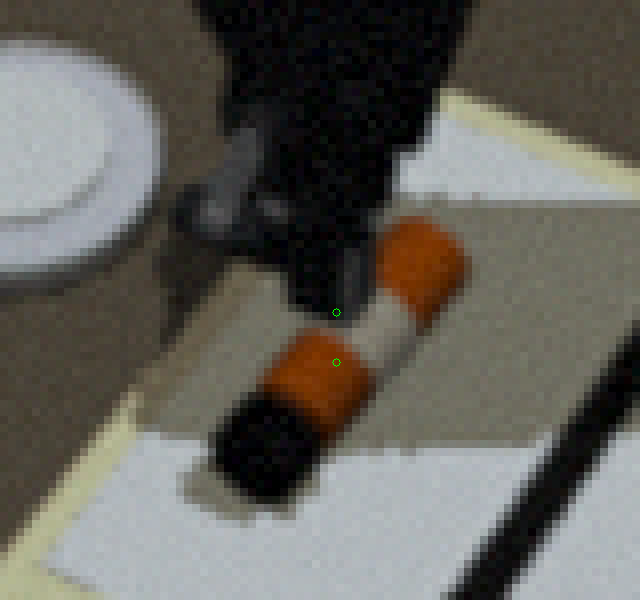

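Request:
drive_tool(
  moves=[
    [[0, 0, 0], [0, 0, -0.001], 1],
    [[0, 0, 0], [0, 0, -0.001], 1],
    [[0, 0, 0], [0, 0, -0.001], 1],
  ],
)

```text
t: 8.88
tool_pos: [653.9, 15.0, 51.2]
orientation: [3.104, -0.486, -0.0]
force: [-0.7, 0.1, -0.1]
opening: 0.1
```

Request:
drive_tool(
  moves=[
    [[0, 0, 0], [0, 0, -0.001], 1],
    [[0, 0, 0], [0, 0, -0.001], 1],
    [[0, 0, 0], [0, 0, -0.001], 1],
  ],
)

```text
t: 9.13
tool_pos: [653.9, 15.1, 50.2]
orientation: [3.104, -0.486, -0.0]
force: [-1.2, 0.8, 0.4]
opening: -0.0
```

Request:
drive_tool(
  moves=[
    [[0, 0, 0], [0, 0, -0.001], 1],
    [[0, 0, 0], [0, 0, -0.001], 1],
    [[0, 0, 0], [0, 0, -0.001], 1],
  ],
)

```text
t: 9.38
tool_pos: [653.9, 15.1, 49.2]
orientation: [3.104, -0.486, -0.0]
force: [-0.4, -0.3, -0.3]
opening: 0.2
```

Request:
drive_tool(
  moves=[
    [[0, 0, 0], [0, 0, -0.001], 1],
    [[0, 0, 0], [0, 0, -0.001], 1],
    [[0, 0, 0], [0, 0, -0.001], 1],
  ],
)

```text
t: 9.63
tool_pos: [653.9, 15.1, 48.2]
orientation: [3.104, -0.486, -0.0]
force: [-0.4, -0.5, -0.1]
opening: 0.2
```

Request:
drive_tool(
  moves=[
    [[0, 0, 0], [0, 0, -0.001], 1],
    [[0, 0, 0], [0, 0, -0.001], 1],
    [[0, 0, 0], [0, 0, -0.001], 1],
  ],
)

```text
t: 9.88
tool_pos: [653.9, 15.0, 47.2]
orientation: [3.104, -0.486, -0.0]
force: [-0.0, 0.4, 0.4]
opening: 0.0
```

Run:
```python
from h import *
st=bot.state();p=np.array(st['tool_pos']);print(p,st['force'],st['wrist_torque'])
s=snap('side');t=snap('top');print(tube(s))
for z in (30,40,50): print(z,ray(s,(272.5,206),z),local(ray(s,(272.5,206),z)))
c=cv2.resize(s['pixels'][180:230,245:295],(550,550),interpolation=3)
d=cv2.resize(t['pixels'][190:250,230:257],(247,550),interpolation=3)
cv2.imwrite('pics/a6.png',np.hstack([c,d])[:,:,::-1])
print(proj(t,p),proj(t,p-[0,0,22]))
```

```text
[653.89774244  15.02133324  47.21670407] [-0.03031547  0.41599663  0.44392388] [ 0.02281976 -0.01599997  0.00427024]
[(0.92, 'local', array([ 67.1, -14.5]), 'ang', np.float64(21.5), 'L', 109)]
30 [654.1   3.5  30. ] [ 74. -28.]
40 [652.4  11.5  40. ] [ 69.9 -20.9]
50 [650.6  19.5  50. ] [ 65.7 -13.9]
[273.9 218.6] [273.7 220.7]
```

View pics/a6.png

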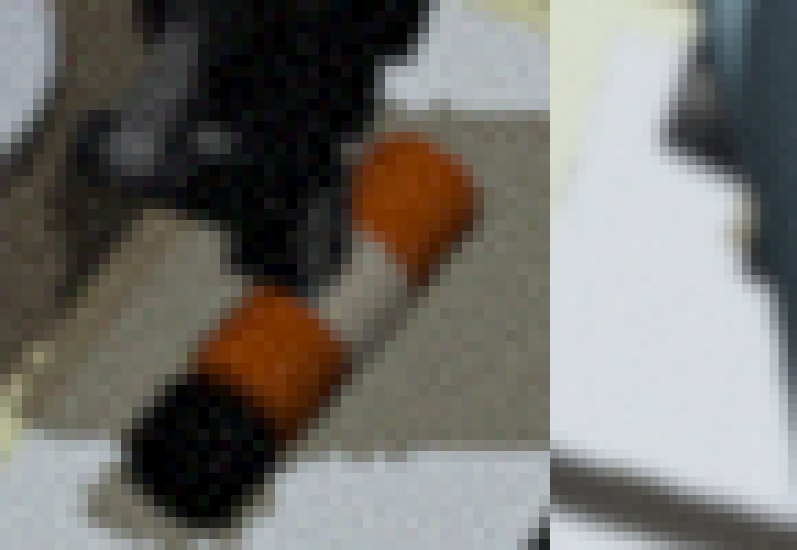

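The tip at crop (300,285) now projects onto the tube's top at local (66,-14), z about 50. Contact should be within a few mm.

Request:
drive_tool(
  moves=[
    [[0, 0, 0], [0, 0, -0.001], 1],
    [[0, 0, 0], [0, 0, -0.001], 1],
    [[0, 0, 0], [0, 0, -0.001], 1],
  ],
)

```text
t: 10.28
tool_pos: [653.9, 15.0, 46.2]
orientation: [3.104, -0.486, -0.0]
force: [-0.6, -0.0, -0.4]
opening: 0.0
```

Request:
drive_tool(
  moves=[
    [[0, 0, 0], [0, 0, -0.001], 1],
    [[0, 0, 0], [0, 0, -0.001], 1],
    [[0, 0, 0], [0, 0, -0.001], 1],
  ],
)

```text
t: 10.53
tool_pos: [653.9, 15.1, 45.2]
orientation: [3.104, -0.486, -0.0]
force: [0.7, 0.1, 0.5]
opening: -0.1
```

Request:
drive_tool(
  moves=[
    [[0, 0, 0], [0, 0, -0.001], 1],
    [[0, 0, 0], [0, 0, -0.001], 1],
    [[0, 0, 0], [0, 0, -0.001], 1],
  ],
)

```text
t: 10.78
tool_pos: [654.3, 15.0, 44.6]
orientation: [-3.104, 0.486, -0.001]
force: [-0.6, -0.6, 2.7]
opening: -0.2
```

Contact: Fz 2.7 N at TCP z about 44.6. First stroke is a short 20 mm one.

Request:
drive_tool(
  moves=[
    [[0, 0, 0], [-0.003, 0.001, 0], 1],
    [[0, 0, 0], [-0.0065, 0.0021, 0], 1],
    [[0, 0, 0], [-0.0105, 0.0034, 0], 1],
    [[0, 0, 0], [-0.0145, 0.0047, 0], 1],
    [[0, 0, 0], [-0.018, 0.0058, 0], 1],
    [[0, 0, 0], [-0.019, 0.0062, 0], 1],
    [[0, 0, 0], [-0.019, 0.0062, 0], 1],
  ],
)

```text
t: 11.37
tool_pos: [634.8, 22.1, 44.5]
orientation: [-3.103, 0.485, -0.0]
force: [1.1, 1.8, 3.7]
opening: 0.1
```

Request:
drive_tool(
  moves=[
    [[0, 0, 0], [0, 0, 0.004], 1],
    [[0, 0, 0], [0, 0, 0.01], 1],
    [[0, 0, 0], [0, 0, 0.012], 1],
    [[0, 0, 0], [0.03, -0.0098, 0.014], 1],
    [[0, 0, 0], [0.03, -0.0098, 0.014], 1],
  ],
)

```text
t: 11.78
tool_pos: [669.0, 8.6, 59.4]
orientation: [3.102, -0.489, 0.008]
force: [0.6, -1.0, 1.9]
opening: 0.2
```

Run:
```python
from h import *
st=bot.state();p=np.array(st['tool_pos']);print(p,local(p),st['force'])
s=snap('side');print(tube(s));s=snap('side');print(tube(s))
cv2.imwrite('pics/a7.png',cv2.resize(s['pixels'][165:245,230:310],(560,560),interpolation=3)[:,:,::-1])
```

```text
[668.98646182   8.61653361  59.35873484] [ 86.5 -18.5] [ 0.56128876 -0.9930738   1.90854133]
[(0.85, 'local', array([ 56.6, -15. ]), 'ang', np.float64(18.6), 'L', 105)]
[(0.58, 'local', array([ 56.2, -16.2]), 'ang', np.float64(20.2), 'L', 104)]
```

The first stroke rolled the tube 10.5 mm for about 20 mm of finger travel, so it's rolling as expected. Tube is now at +56.4 and parallel. Next stroke is 32 mm.

Request:
drive_tool(
  moves=[
    [[0, 0, 0], [-0.0175, 0.0057, 0], 1],
    [[0, 0, 0], [-0.0175, 0.0057, 0], 1],
    [[0, 0, 0], [-0.0175, 0.0057, -0.007], 1],
    [[0, 0, 0], [-0.0175, 0.0057, -0.012], 1],
    [[0, 0, 0], [-0.0175, 0.0057, -0.0135], 1],
    [[0, 0, 0], [-0.0175, 0.0057, -0.014], 1],
    [[0, 0, 0], [-0.0175, 0.0057, -0.014], 1],
  ],
)

```text
t: 12.57
tool_pos: [648.6, 16.6, 44.6]
orientation: [3.104, -0.487, 0.002]
force: [-0.1, -0.6, 3.3]
opening: 0.1
```

Request:
drive_tool(
  moves=[
    [[0, 0, 0], [-0.004, 0.0013, 0], 1],
    [[0, 0, 0], [-0.009, 0.0029, 0], 1],
    [[0, 0, 0], [-0.014, 0.0045, 0], 1],
    [[0, 0, 0], [-0.019, 0.0062, 0], 1],
    [[0, 0, 0], [-0.024, 0.0078, 0], 1],
    [[0, 0, 0], [-0.028, 0.0091, 0], 1],
    [[0, 0, 0], [-0.0304, 0.0099, 0], 1],
    [[0, 0, 0], [-0.0304, 0.0099, 0], 1],
  ],
)

```text
t: 13.23
tool_pos: [616.4, 28.2, 44.3]
orientation: [-3.103, 0.484, 0.001]
force: [0.9, 3.5, 4.6]
opening: -0.0
```

Request:
drive_tool(
  moves=[
    [[0, 0, 0], [0, 0, 0.004], 1],
    [[0, 0, 0], [0, 0, 0.01], 1],
    [[0, 0, 0], [0, 0, 0.014], 1],
    [[0, 0, 0], [0.025, -0.0081, 0.014], 1],
    [[0, 0, 0], [0.025, -0.0081, 0.014], 1],
    [[0, 0, 0], [0.025, -0.0081, 0.014], 1],
  ],
)

```text
t: 13.73
tool_pos: [642.9, 17.5, 58.5]
orientation: [3.103, -0.488, 0.001]
force: [-0.8, -0.6, 0.6]
opening: -0.1
```

Run:
```python
from h import *
st=bot.state();p=np.array(st['tool_pos']);print(p,local(p),st['force'])
s=snap('side');print(tube(s));s=snap('side');print(tube(s))
```

```text
[642.85367526  17.53738384  58.48919788] [ 58.9 -18.1] [-0.82044883 -0.57381166  0.563938  ]
[(0.88, 'local', array([ 40.3, -15.1]), 'ang', np.float64(21.2), 'L', 105)]
[(0.71, 'local', array([ 40.9, -15. ]), 'ang', np.float64(20.8), 'L', 109)]
```

Request:
drive_tool(
  moves=[
    [[0, 0, 0], [-0.0095, 0.0031, 0], 1],
    [[0, 0, 0], [-0.0095, 0.0031, -0.004], 1],
    [[0, 0, 0], [-0.0095, 0.0031, -0.009], 1],
    [[0, 0, 0], [-0.0095, 0.0031, -0.012], 1],
    [[0, 0, 0], [-0.0095, 0.0031, -0.0135], 1],
    [[0, 0, 0], [-0.0095, 0.0031, -0.014], 1],
    [[0, 0, 0], [-0.0095, 0.0031, -0.014], 1],
  ],
)

```text
t: 14.52
tool_pos: [633.3, 21.6, 44.5]
orientation: [3.103, -0.486, 0.002]
force: [-0.3, -0.4, 2.8]
opening: 0.3
```

Request:
drive_tool(
  moves=[
    [[0, 0, 0], [-0.004, 0.0013, 0], 1],
    [[0, 0, 0], [-0.009, 0.0029, 0], 1],
    [[0, 0, 0], [-0.014, 0.0045, 0], 1],
    [[0, 0, 0], [-0.019, 0.0062, 0], 1],
    [[0, 0, 0], [-0.024, 0.0078, 0], 1],
    [[0, 0, 0], [-0.028, 0.0091, 0], 1],
    [[0, 0, 0], [-0.0304, 0.0099, 0], 1],
    [[0, 0, 0], [-0.0304, 0.0099, 0], 1],
  ],
)

```text
t: 15.18
tool_pos: [601.7, 33.0, 44.4]
orientation: [-3.103, 0.484, 0.0]
force: [1.2, 2.2, 5.5]
opening: -0.1
```

Request:
drive_tool(
  moves=[
    [[0, 0, 0], [0, 0, 0.004], 1],
    [[0, 0, 0], [0, 0, 0.01], 1],
    [[0, 0, 0], [0, 0, 0.014], 1],
    [[0, 0, 0], [0.025, -0.0081, 0.014], 1],
    [[0, 0, 0], [0.025, -0.0081, 0.014], 1],
    [[0, 0, 0], [0.025, -0.0081, 0.014], 1],
  ],
)

```text
t: 15.68
tool_pos: [628.1, 22.5, 58.5]
orientation: [3.103, -0.488, 0.001]
force: [-0.8, 0.4, -0.7]
opening: -0.0
```

Run:
```python
from h import *
st=bot.state();p=np.array(st['tool_pos']);print(p,local(p),st['force'])
s=snap('side');print(tube(s));s=snap('side');print(tube(s))
```

```text
[628.05758538  22.54844315  58.52119064] [ 43.3 -17.9] [-0.76927384  0.37171103 -0.68031332]
[(0.8, 'local', array([ 24.1, -14.8]), 'ang', np.float64(20.5), 'L', 108)]
[(0.73, 'local', array([ 24.3, -12.3]), 'ang', np.float64(19.6), 'L', 107)]
```

Request:
drive_tool(
  moves=[
    [[0, 0, 0], [-0.0105, 0.0034, 0], 1],
    [[0, 0, 0], [-0.0105, 0.0034, -0.004], 1],
    [[0, 0, 0], [-0.0105, 0.0034, -0.009], 1],
    [[0, 0, 0], [-0.0105, 0.0034, -0.012], 1],
    [[0, 0, 0], [-0.0105, 0.0034, -0.0135], 1],
    [[0, 0, 0], [-0.0105, 0.0034, -0.014], 1],
    [[0, 0, 0], [-0.0105, 0.0034, -0.014], 1],
  ],
)

```text
t: 16.47
tool_pos: [617.5, 26.8, 44.5]
orientation: [3.103, -0.486, 0.002]
force: [0.3, -0.5, 2.7]
opening: -0.2
```

Request:
drive_tool(
  moves=[
    [[0, 0, 0], [-0.004, 0.0013, 0], 1],
    [[0, 0, 0], [-0.009, 0.0029, 0], 1],
    [[0, 0, 0], [-0.014, 0.0045, 0], 1],
    [[0, 0, 0], [-0.019, 0.0062, 0], 1],
    [[0, 0, 0], [-0.024, 0.0078, 0], 1],
    [[0, 0, 0], [-0.028, 0.0091, 0], 1],
    [[0, 0, 0], [-0.0304, 0.0099, 0], 1],
    [[0, 0, 0], [-0.0304, 0.0099, 0], 1],
  ],
)

```text
t: 17.13
tool_pos: [585.7, 38.2, 44.4]
orientation: [-3.103, 0.484, 0.001]
force: [0.4, 3.5, 4.6]
opening: 0.0
```

Request:
drive_tool(
  moves=[
    [[0, 0, 0], [0, 0, 0.004], 1],
    [[0, 0, 0], [0, 0, 0.01], 1],
    [[0, 0, 0], [0, 0, 0.014], 1],
    [[0, 0, 0], [0.025, -0.0081, 0.014], 1],
    [[0, 0, 0], [0.025, -0.0081, 0.014], 1],
    [[0, 0, 0], [0.025, -0.0081, 0.014], 1],
  ],
)

```text
t: 17.63
tool_pos: [612.2, 27.8, 58.6]
orientation: [3.103, -0.488, 0.002]
force: [-0.3, -0.0, -0.5]
opening: -0.1
```

Run:
```python
from h import *
st=bot.state();p=np.array(st['tool_pos']);print(p,local(p),st['force'])
for i in range(2): s=snap('side');print(tube(s))
for q in bot.masks_of('vial','side')[:2]: print(q['box'],q['score'])
cv2.imwrite('pics/a8.png',cv2.resize(s['pixels'][165:275,230:340],(600,600),interpolation=3)[:,:,::-1])
```

```text
[612.19480321  27.77228443  58.56363908] [ 26.6 -17.9] [-0.27270731 -0.03297526 -0.53846577]
[(0.8, 'local', array([  7.2, -13. ]), 'ang', np.float64(21.1), 'L', 109)]
[(0.77, 'local', array([  8.8, -14.2]), 'ang', np.float64(20.8), 'L', 108)]
[313.5, 214.3, 14.4, 27.7] 0.6
```

View pics/a8.png

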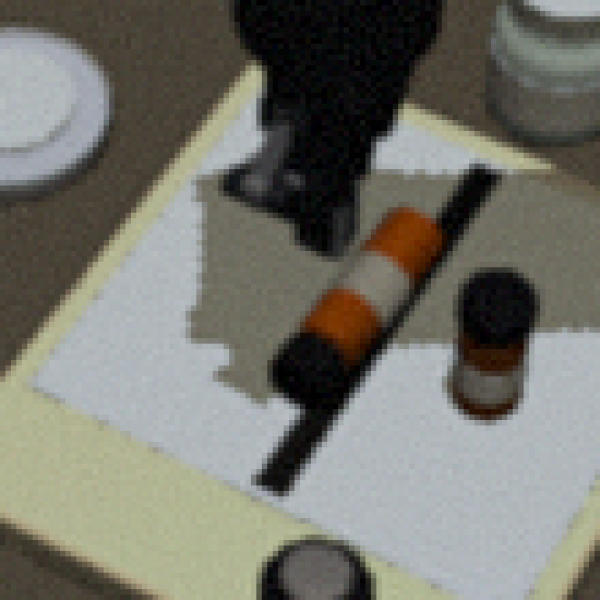

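The tube at crop (360,300) is parallel beside the line, at +8.1 mm. The finger is clear of the vial at (495,340). Final stroke: 16.5 mm, then straight up.

Request:
drive_tool(
  moves=[
    [[0, 0, 0], [-0.0124, 0.004, 0], 1],
    [[0, 0, 0], [-0.0124, 0.004, -0.004], 1],
    [[0, 0, 0], [-0.0124, 0.004, -0.009], 1],
    [[0, 0, 0], [-0.0124, 0.004, -0.012], 1],
    [[0, 0, 0], [-0.0124, 0.004, -0.0135], 1],
    [[0, 0, 0], [-0.0124, 0.004, -0.014], 1],
    [[0, 0, 0], [-0.0124, 0.004, -0.014], 1],
  ],
)

```text
t: 18.47
tool_pos: [599.8, 32.5, 44.6]
orientation: [3.103, -0.487, 0.002]
force: [-0.5, -0.4, 2.3]
opening: -0.2
```

Request:
drive_tool(
  moves=[
    [[0, 0, 0], [-0.003, 0.001, 0], 1],
    [[0, 0, 0], [-0.0065, 0.0021, 0], 1],
    [[0, 0, 0], [-0.01, 0.0032, 0], 1],
    [[0, 0, 0], [-0.013, 0.0042, 0], 1],
    [[0, 0, 0], [-0.0148, 0.0048, 0], 1],
    [[0, 0, 0], [-0.0157, 0.0051, 0], 1],
    [[0, 0, 0], [-0.0157, 0.0051, 0], 1],
    [[0, 0, 0], [-0.0157, 0.0051, 0], 1],
  ],
)

```text
t: 19.13
tool_pos: [583.4, 38.5, 44.5]
orientation: [-3.103, 0.485, -0.001]
force: [-0.0, 0.7, 5.8]
opening: -0.1
```

Request:
drive_tool(
  moves=[
    [[0, 0, 0], [0, 0, 0.003], 1],
    [[0, 0, 0], [0, 0, 0.01], 1],
    [[0, 0, 0], [0, 0, 0.03], 1],
    [[0, 0, 0], [0, 0, 0.06], 1],
    [[0, 0, 0], [0, 0, 0.1], 1],
    [[0, 0, 0], [0.06, -0.02, 0.1], 1],
    [[0, 0, 0], [0.06, -0.02, 0.1], 1],
    [[0, 0, 0], [0.06, -0.02, 0.1], 1],
  ],
)

```text
t: 19.8
tool_pos: [647.2, 15.2, 146.0]
orientation: [3.102, -0.491, 0.008]
force: [-1.0, -0.2, -0.7]
opening: 0.2
```

Run:
```python
from h import *
st=bot.state();p=np.array(st['tool_pos']);print(p,local(p),st['force'])
for i in range(2): s=snap('side');print(tube(s))
for q in bot.mark_of('lamp_top','side')[:2]: print(np.round(q['at'],1),q['score'],ray(s,q['at'],48))
for q in bot.masks_of('vial','side')[:2]: print(q['box'],q['score'])
```

```text
[647.21205752  15.24918051 145.95994805] [ 63.8 -19. ] [-1.00367305 -0.23733788 -0.69035488]
[(0.86, 'local', array([ -0.4, -13.3]), 'ang', np.float64(19.7), 'L', 111)]
[(0.75, 'local', array([  0.4, -12.8]), 'ang', np.float64(19.7), 'L', 111)]
[288.6 268.2] 0.62 [584.9 167.3  48. ]
```

Tube centre reads 0.0 ± 0.5 mm off the line, within about 2° of parallel, spanning local y from about -61 to +35, so it's on the line. Moving to the lamp at about (586,168).

Request:
drive_tool(
  moves=[
    [[0, 0, 0], [-0.057, 0.15, 0], 1],
    [[0, 0, 0], [-0.057, 0.15, 0], 1],
    [[0, 0, 0], [-0.057, 0.15, 0], 1],
    [[0, 0, 0], [-0.057, 0.15, 0], 1],
    [[0, 0, 0], [-0.057, 0.15, 0], 1],
    [[0, 0, 0], [-0.057, 0.15, -0.04], 1],
    [[0, 0, 0], [-0.057, 0.15, -0.08], 1],
    [[0, 0, 0], [-0.057, 0.15, -0.08], 1],
  ],
)

```text
t: 20.77
tool_pos: [580.0, 166.6, 57.4]
orientation: [3.098, -0.483, -0.018]
force: [-1.9, -1.3, -0.3]
opening: 0.1
```

Request:
drive_tool(
  moves=[
    [[0, 0, 0], [0, 0, -0.005], 1],
    [[0, 0, 0], [0, 0, -0.01], 1],
    [[0, 0, 0], [0, 0, -0.015], 1],
    [[0, 0, 0], [0, 0, -0.018], 1],
    [[0, 0, 0], [0, 0, -0.018], 1],
    [[0, 0, 0], [0, 0, -0.018], 1],
  ],
)

```text
t: 21.27
tool_pos: [586.7, 168.3, 47.1]
orientation: [-3.103, 0.486, -0.002]
force: [-0.5, -0.1, -0.0]
opening: -0.1
```

Run:
```python
from h import *
st=bot.state();p=np.array(st['tool_pos']);print(p,local(p),st['force'])
t=snap('top');s=snap('side')
print(proj(s,p+[0,0,5]),proj(s,[587,167.5,48]),tube(s))
b=s['pixels'][200:320,230:350];a=t['pixels'][185:305,165:285]
cv2.imwrite('pics/a9.png',np.hstack([cv2.resize(x,(400,400),interpolation=3) for x in (a,b)])[:,:,::-1])
```

```text
[586.68009787 168.26378596  47.07461873] [-41.1 107.8] [-0.54722019 -0.11739739 -0.01823894]
[287.7 267.3] [287.5 268.1] []
```

View pics/a9.png

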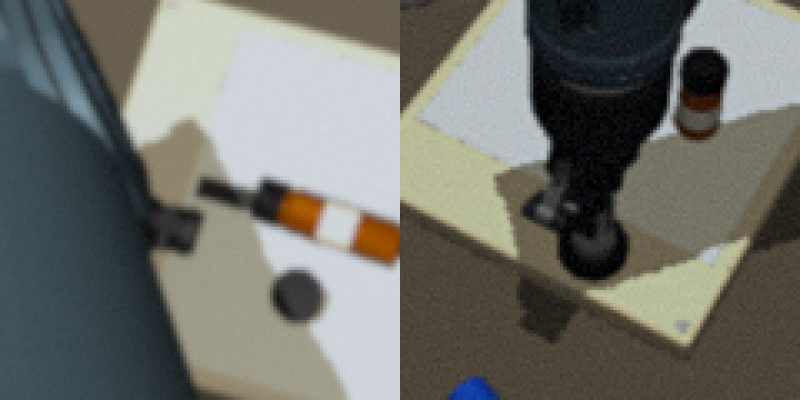

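Top view: the tube lies on the line, which emerges from its cap end. Side view: the fingertip is over the button at crop (600,235). Pressing, guarded.

Request:
drive_tool(
  moves=[
    [[0, 0, 0], [0, 0, -0.002], 1],
    [[0, 0, 0], [0, 0, -0.004], 1],
    [[0, 0, 0], [0, 0, -0.006], 1],
    [[0, 0, 0], [0, 0, -0.006], 1],
    [[0, 0, 0], [0, 0, -0.006], 1],
  ],
)

```text
t: 21.83
tool_pos: [586.0, 168.1, 40.0]
orientation: [3.104, -0.486, -0.001]
force: [1.0, 0.0, 0.3]
opening: 0.2
```

Request:
drive_tool(
  moves=[
    [[0, 0, 0], [0, 0, -0.001], 1],
    [[0, 0, 0], [0, 0, -0.002], 1],
    [[0, 0, 0], [0, 0, -0.002], 1],
    [[0, 0, 0], [0, 0, -0.002], 1],
  ],
)

```text
t: 22.17
tool_pos: [586.3, 168.2, 38.4]
orientation: [-3.104, 0.486, -0.0]
force: [0.1, 0.3, 1.2]
opening: 0.0
```

Request:
drive_tool(
  moves=[
    [[0, 0, 0], [0, 0, -0.001], 1],
    [[0, 0, 0], [0, 0, -0.001], 1],
    [[0, 0, 0], [0, 0, -0.001], 1],
  ],
)

```text
t: 22.42
tool_pos: [586.3, 168.2, 37.4]
orientation: [-3.104, 0.486, -0.0]
force: [0.2, -0.5, 2.1]
opening: -0.2
```

Request:
drive_tool(
  moves=[
    [[0, 0, 0], [0, 0, -0.001], 1],
    [[0, 0, 0], [0, 0, -0.002], 1],
    [[0, 0, 0], [0, 0, -0.002], 1],
    [[0, 0, 0], [0, 0, -0.002], 1],
  ],
)

```text
t: 22.75
tool_pos: [586.3, 168.2, 35.3]
orientation: [-3.104, 0.486, -0.0]
force: [-0.3, 0.5, 2.5]
opening: 0.1
```

Request:
drive_tool(
  moves=[
    [[0, 0, 0], [0, 0, -0.001], 1],
    [[0, 0, 0], [0, 0, -0.002], 1],
    [[0, 0, 0], [0, 0, -0.002], 1],
    [[0, 0, 0], [0, 0, -0.002], 1],
  ],
)

```text
t: 23.08
tool_pos: [586.3, 168.2, 33.4]
orientation: [-3.104, 0.486, -0.0]
force: [-0.2, 0.7, 3.0]
opening: -0.1
```

Request:
drive_tool(
  moves=[
    [[0, 0, 0], [0, 0, -0.001], 1],
    [[0, 0, 0], [0, 0, -0.001], 1],
    [[0, 0, 0], [0, 0, -0.001], 1],
    [[0, 0, 0], [0, 0, -0.001], 1],
  ],
)

```text
t: 23.42
tool_pos: [586.3, 168.2, 32.6]
orientation: [-3.104, 0.486, -0.0]
force: [-1.3, 0.2, 5.8]
opening: 0.2
```

Request:
drive_tool(
  moves=[
    [[0, 0, 0], [0, 0, -0.001], 1],
    [[0, 0, 0], [0, 0, -0.001], 1],
    [[0, 0, 0], [0, 0, -0.001], 1],
  ],
)

```text
t: 23.67
tool_pos: [586.3, 168.3, 32.4]
orientation: [-3.104, 0.486, -0.0]
force: [-3.7, -0.9, 12.8]
opening: -0.0
```

Request:
drive_tool(
  moves=[
    [[0, 0, 0], [0, 0, -0.001], 1],
    [[0, 0, 0], [0, 0, -0.001], 1],
    [[0, 0, 0], [0, 0, -0.001], 1],
  ],
)

```text
t: 23.92
tool_pos: [586.4, 168.3, 32.3]
orientation: [-3.104, 0.486, -0.0]
force: [-5.6, -2.5, 21.4]
opening: 0.2
```

It bottomed out: z stopped at 32.4 with force climbing from 4 to 21 N, about 6 mm after first contact. Releasing and withdrawing.

Request:
drive_tool(
  moves=[
    [[0, 0, 0], [0, 0, 0.005], 1],
    [[0, 0, 0], [0, 0, 0.015], 1],
    [[0, 0, 0], [0, 0, 0.04], 1],
    [[0, 0, 0], [0, 0, 0.08], 1],
    [[0, 0, 0], [0, 0, 0.12], 1],
    [[0, 0, 0], [0, 0, 0.16], 1],
    [[0, 0, 0], [0, 0, 0.18], 1],
    [[0, 0, 0], [0, 0, 0.18], 1],
  ],
)

```text
t: 24.58
tool_pos: [589.0, 169.1, 216.1]
orientation: [-3.1, 0.485, -0.012]
force: [0.7, 0.0, -0.1]
opening: 0.1
```

Request:
drive_tool(
  moves=[
    [[0, 0, 0], [-0.1, 0.25, 0], 1],
    [[0, 0, 0], [-0.1, 0.25, 0], 1],
    [[0, 0, 0], [-0.1, 0.25, 0], 1],
    [[0, 0, 0], [-0.1, 0.25, 0], 1],
    [[0, 0, 0], [-0.1, 0.25, 0], 1],
    [[0, 0, 0], [-0.1, 0.25, 0], 1],
    [[0, 0, 0], [-0.1, 0.25, 0], 1],
    [[0, 0, 0], [-0.1, 0.25, 0], 1],
  ],
)

```text
t: 25.25
tool_pos: [480.9, 424.5, 209.2]
orientation: [-3.104, 0.471, 0.006]
force: [-1.2, -0.9, -0.6]
opening: -0.0
```

Run:
```python
from h import *
st=bot.state();p=np.array(st['tool_pos']);print(st['t'],p,st['force'])
s=snap('side');print(tube(s))
for q,z in(('lamp_top',48),('vial',22),('jar',0),('dish',0)):
    for m in bot.mark_of(q,'side')[:1]: print(q,np.round(m['at'],1),ray(s,m['at'],z))
t=snap('top')
for m in bot.masks_of('tube','top')[:5]:
    P=[ray(t,x,36) for x in axis(m['mask'])];c=(P[0]+P[1])/2
    if np.hypot(c[0]-590,c[1]-40)<90: print('top tube',local(P[0]),local(P[1]))
for q,z in(('vial',22),('jar',0),('dish',0)):
    for m in bot.mark_of(q,'top')[:1]: print(q,np.round(m['at'],1),ray(t,m['at'],z))
a=t['pixels'][175:325,170:320];b=s['pixels'][165:315,215:365]
cv2.imwrite('pics/fin.png',np.hstack([cv2.resize(x,(400,400),interpolation=3) for x in (a,b)])[:,:,::-1])
```

```text
25.25 [480.87527734 424.53358415 209.22497851] [-1.24990111 -0.91797055 -0.63982005]
[]
lamp_top [287.9 267.9] [586.4 166.9  48. ]
dish [230.7 187.4] [770.3 -54.8   0. ]
top tube [ 3.3 32.7] [ -2.8 -62.4]
vial [254.4 276.8] [536.3  57.8  22. ]
jar [342.4 275.7] [ 536.4 -129.2    0. ]
dish [305.5 172.7] [767. -59.   0.]
```

View pics/fin.png

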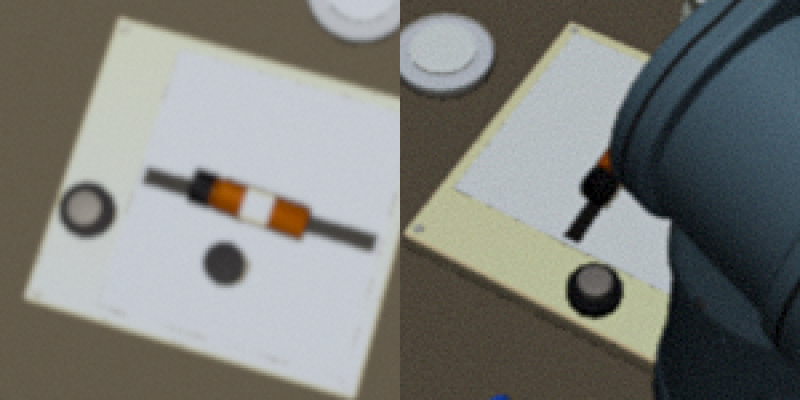

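The final picture shows the tube along the line, with its label at (257,205) and the line emerging at both ends. The lamp button is up again. The vial, jar and dish read as at the start. Handing in.

```bash
python3 -c "
from rig import bot
print(bot.job_done(),bot.state()['t'])"
```

```text
the job is handed in; nothing more can be done
the job is handed in; nothing more can be done
```

The tube is on the dark line, the lamp button has been pressed fully down and let go, and the job is handed in at about 25 s of the 51 s allowed.

**Tube:** I rolled it across with five gentle top strokes at about 3–6 N. It moved half of each finger stroke, as rolling should. In the last top view its centre is about 0.3 mm off the line and its ends are at +3.3 and -2.8 mm. That is inside the line's 14 mm width, but leaves a skew of 3–4°, close to what it started with. Lengthwise it lies wholly on the line, from y -62 to +33 mm.

**Lamp:** The button stopped about 6 mm after first contact, with the force rising to 21 N. It looks up again in the last picture.

**Bystanders:** The vial, jar and dish read within about 4 mm of where they started in the top view, which is about the detectors' usual scatter.

**Checks that failed or disagreed:**
- **Fingertip contact:** it came about 27 mm lower in TCP height than the stated 22 mm fingertip offset implied. I went by touch and the side camera instead.
- **Final side view:** the arm hid the tube, vial and jar, so the final checks on those rest on the top camera alone. An earlier side view, after the last stroke, put the tube within 0.5 mm of the line and about 2° off parallel.

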